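Put the rinsed solution pans away in a fanned nest

TASK

Put the three steel pans together as a nest: take the middle-sized pan out of the drainer and stand it upright on the black mat, let go, then take it again and nest it in the big pan in the tray, and the small pan in the middle one, each sitting fully down. Fan the handles like a hand of cards: each about an eighth of a turn on from the handle beneath it, both steps the same way round (either way). Set the pans down rather than dropping them, leave the big pan standing where it is, and do not disturb the other things on the counter.

Things in the scene. Friction and masses are not known exactly. Their poses are not given: they have to be found in the camera images.
- big_pan (a point): the big steel pan, standing in the low green tray: an open round bowl, outer radius 56 mm at the rim and 50 mm at the foot, 46 mm high, wall 3 mm, floor 4 mm thick, about 260 g with its one straight handle. This point is on the bowl's axis, half-way up (23 mm above the underside). z points out of the mouth, the handle points along -x.
- big_grip (a point): centre of the big pan's black handle grip: a bar 66 mm long (along x), 16 mm wide (y), 22 mm tall (z), its centre 107 mm from the bowl's axis and 49 mm above the underside; same axes as the pan. A thin neck (12 mm wide, 8 mm thick) joins it to the rim.
- mid_pan (a point): the middle-sized steel pan, at first on its side in the drainer, handle straight up, mouth facing along the drainer's +x: an open round bowl, outer radius 46 mm at the rim and 39.5 mm at the foot, 54 mm high, wall 3 mm, floor 4 mm thick, about 190 g with its one straight handle. This point is on the bowl's axis, half-way up (27 mm above the underside). z points out of the mouth, the handle points along -x.
- mid_grip (a point): centre of the middle-sized pan's black handle grip: a bar 66 mm long (along x), 16 mm wide (y), 22 mm tall (z), its centre 107 mm from the bowl's axis and 57 mm above the underside; same axes as the pan. A thin neck (12 mm wide, 8 mm thick) joins it to the rim.
- small_pan (a point): the small steel pan, standing on the counter: an open round bowl, outer radius 36 mm at the rim and 30 mm at the foot, 62 mm high, wall 3 mm, floor 4 mm thick, about 140 g with its one straight handle. This point is on the bowl's axis, half-way up (31 mm above the underside). z points out of the mouth, the handle points along -x.
- small_grip (a point): centre of the small pan's black handle grip: a bar 66 mm long (along x), 16 mm wide (y), 22 mm tall (z), its centre 107 mm from the bowl's axis and 65 mm above the underside; same axes as the pan. A thin neck (12 mm wide, 8 mm thick) joins it to the rim.
- big: the big pan again, origin at the centre of its underside. Nested, each pan's underside rests on the floor of the one below, so its centre is 8 mm higher, with about 7 mm of play all round at the foot. A pan whose handle lies over the handle below cannot sit down.
- mat_top (a point): centre of the top of the fixed black rubber mat, 150 x 150 mm, 3 mm thick, flat on the counter; sides along x and y
- tray: the fixed green tray holding the big pan, 170 x 170 mm, 14 mm high, floor 4 mm thick; origin at the centre of its underside
- rack_base (a point): the fixed drainer: white foot 120 x 130 mm, two steel rods cradle the middle pan's side and a low bar stands at each end (x = -39 and +39 mm, all below 45 mm high). Point at the centre of the underside; the pan's axis lies along x, 62 mm up. Lift the pan straight up out of it.
- saline: clear bottle, radius 32, 160 mm high; bystander; origin at its underside
- wipes: round can, radius 45, 130 mm high; bystander; origin at its underside
- tape: roll of tape lying flat, radius 42, 25 mm high; bystander; origin at its underside
- pillbox: flat white box 80 x 45 x 20 mm; bystander; origin at its underside
- swabs: flat white box 75 x 55 x 24 mm; bystander; origin at its underside
- carton: white carton with a blue stripe, 70 x 120 x 60 mm; bystander; origin at its underside
- dish: shallow steel dish, radius 50, 25 mm high; bystander; origin at its underside
- mid: the middle-sized pan again, origin at the centre of its underside
- small: the small pan again, origin at the centre of its underside
Mind the look-alikes: they are no part of the job. What is shaped like the small but yellow is not meant. What is shaped like the mid but red is not meant.

How it is judged:
On the way, in this order (a step that is already met when the one before it is completed fails the run):
1. the middle pan stands upright on the black mat, let go (horizontal distance between mid_pan and mat_top below 0.075 m and angle between mid_pan's own z axis and vertical below 0.06 rad and z of mid_pan in the frame of mat_top between 0.023 and 0.032 m and contact force between the fingers and mid below 0.1 N), for 0.2 s.
2. the middle pan sits fully down in the big pan, its handle 25 to 70 degrees round from the big pan's handle, let go (horizontal distance between mid_pan and big_pan below 0.012 m and z of mid_pan in the frame of big_pan between 0.003 and 0.0125 m and angle between mid_pan's own z axis and vertical below 0.08 rad and ((y of mid_grip in the frame of big_pan between 0.045 and 0.1005 m and x of mid_grip in the frame of big_pan below -0.02 m) or (y of mid_grip in the frame of big_pan between -0.1005 and -0.045 m and x of mid_grip in the frame of big_pan below -0.02 m)) and contact force between the fingers and mid below 0.1 N), for 0.2 s.
At the end, for the whole second after the job is handed in: Middle pan fully down in the big one, small pan in the middle one: upright within 0.08 rad, centres within 12 mm sideways, each 3 to 12.5 mm above the one below; each handle 25 to 70 degrees round from the one beneath, both the same way; big pan within 50 mm of its start; all at rest (horizontal distance between mid_pan and big_pan below 0.012 m and z of mid_pan in the frame of big_pan between 0.003 and 0.0125 m and angle between each of mid_pan, small_pan, big_pan's own z axis and vertical below 0.08 rad and horizontal distance between small_pan and mid_pan below 0.012 m and z of small_pan in the frame of mid_pan between 0.003 and 0.0125 m and distance of big_pan from where it was at the start of the episode below 0.05 m and ((y of mid_grip in the frame of big_pan between 0.045 and 0.1005 m and x of mid_grip in the frame of big_pan below -0.02 m and y of small_grip in the frame of mid_pan between 0.045 and 0.1005 m and x of small_grip in the frame of mid_pan below -0.02 m) or (y of mid_grip in the frame of big_pan between -0.1005 and -0.045 m and x of mid_grip in the frame of big_pan below -0.02 m and y of small_grip in the frame of mid_pan between -0.1005 and -0.045 m and x of small_grip in the frame of mid_pan below -0.02 m)) and linear speed of each of big, mid, small below 0.03 m/s); the robot touches nothing.
It fails at once if a bystander is pushed or knocked more than 30 mm (distance of any of saline, wipes, tape, pillbox, swabs, carton, dish from where it was at the start of the episode above 0.03 m).
It fails at once if the big pan is shifted by more than 50 mm (distance of big_pan from where it was at the start of the episode above 0.05 m).
It fails at once if the middle pan is dropped from a height (falls faster than 0.9 m/s when not held) (linear speed of mid above 0.9 m/s and contact force between the fingers and mid below 0.1 N).
It fails at once if the small pan is dropped from a height (falls faster than 0.9 m/s when not held) (linear speed of small above 0.9 m/s and contact force between the fingers and small below 0.1 N).
It also fails if it takes over 72 s, if anything falls off the work surface, if the arm or the gripper's body presses on something with over 40 N, if the wrist force passes 120 N, or if a joint passes its speed limit or range.

ROBOT

A 7-joint arm with a two-finger parallel gripper is mounted at the origin on the work surface. World frame = base frame: x ahead of the robot, y to its left, z up, the work surface at z = 0. Lengths are in m, angles in rad, forces in N, time in s.
With the tool pointing down it reaches from about 0.425 to 0.825 m from the base axis. Payload 3.6 kg.
Tool frame: the origin (TCP) lies midway between the tips of the shut fingers; the grasp point (between the pads) lies 19 mm behind it; z points along the fingers, y is the line along which they close (so a half turn about z gives the same grasp; the last joint's range is limited). The gripper opens to 93 mm and grips with 3 to 60 N. Pads are 15 mm wide; open, the fingers measure 128 mm over their backs; the gripper's body (75 mm by 188 mm) begins 65 mm behind the grasp point.
Start: joints at [-1.246, 0.615, -0.013, 1.423, 0.008, 1.103, -0.04], TCP at [0.223, 0.61, 0.219] pointing down, gripper open.
Joint ranges: [-3.12, 3.12], [-0.3, 2.06], [-1.34, 1.32], [0.26, 2.42], [-1.36, 4.5], [0.01, 1.98], [-2.84, 2.84]. Speed limits (rad/s): [2.79, 2.79, 3.14, 3.14, 3.14, 3.14, 3.14].

INTERFACE

Orientations are given as a unit quaternion [w, x, y, z].
In Python, from station import bot gives the robot as it stands. The module is installed in compiled form; this text tells all that it offers. Calls block until the motion is done:
- bot.goto(position, orientation): joint-space move of the TCP to a pose.
- bot.servo_line(position, frame=None, max_speed=0.15, contact_N=None): straight line of the TCP; frame=None keeps the orientation; max_speed is the mean speed in m/s. With contact_N (N) it stops when the force on the tool has changed by that much, and returns True; else False.
- bot.movej(angles): joint-space move.
- bot.ungrasp() and bot.close(force=None): open the fingers fully, or close them until they stop; force is the grip in N (None keeps the last).
- bot.wait(seconds).
- bot.ik(position, orientation): joint angles nearest the present ones, or None.
- bot.snapshot(name): name is "side" or "top"; returns a dict with "frame" (400x640x3 uint8, red, green, blue), "fx", "fy", "cx", "cy" (pixels), "R" (3x3) and "t" (3): a world point X has camera coordinates R X + t. Camera axes: x right, y down, z forward; pixel columns grow to the right and rows downward; lengths in m; the calibration is good to about 2 mm. A picture is of the moment at which its call begins. There is no depth.
A pose or a line that the arm cannot do raises bot.Unreachable and nothing moves.
- bot.sign_off(): hands the job in; it is judged then, once.
Readings, each from a call of its own:
- bot.read_time(): time.
- bot.read_joint_positions(): joint angles.
- bot.read_qd(): joint speeds.
- bot.read_tau(): joint torques, N m.
- bot.read_eef_pos(): TCP position.
- bot.read_tool_rot(): TCP orientation.
- bot.read_wrist_force(): force on the tool from outside, world axes, zero at the start.
- bot.read_moment(): the same for the moment, N m.
- bot.read_finger_gap(): finger opening in m.
- bot.read_grasp_force(): force on a finger pad.
Only numpy, scipy, OpenCV 4.12 (cv2) and the standard library are available. Lean on these libraries where they do the work, as an engineer would, in place of code of your own. Each camera call takes 0.05 s, during which the arm holds its last target. There are 200 camera calls.

## Working session

There is one attempt and no reset: what is moved stays moved. The work goes in short steps, each a Python script; the robot and the scene stay as the last script left them, time stands still between calls to the robot, and variables do not carry over. Pictures are saved under pics/ and viewed, at most 13 in all, crops included, and the job is handed in when it is done.

```bash
mkdir -p pics; python3 - <<'E'
from station import bot
import cv2,numpy as np,pickle
for n in("top","side"):
    s=bot.snapshot(n); cv2.imwrite(f"pics/{n}0.png",cv2.cvtColor(s["frame"],cv2.COLOR_RGB2BGR)); 
    pickle.dump(s,open(f"{n}.pkl","wb"))
    R,t=np.array(s["R"]),np.array(s["t"]); print(n,s["fx"],s["cx"],s["cy"],-R.T@t,R.tolist())
print(bot.read_time(),bot.read_tool_rot(),bot.read_finger_gap())
E
```

```text
top 459.00478469636784 321.1475774458866 204.78133494709198 [ 0.37645413 -0.01021769  1.47897075] [[-0.0134964180071974, -0.9998000897988749, -0.014752190994434604], [-0.9970059895985017, 0.014579168681554311, -0.07593750420752066], [0.07613739820671193, 0.01368313848194434, -0.9970034444853219]]
side 474.0333581818391 316.96729174421574 206.838651225305 [-0.11284734 -0.7549097   1.12597222] [[0.7789925116031806, -0.6269491129243184, 0.010270183522156563], [-0.4436140942509297, -0.5626240476475969, -0.6976107198076607], [0.4431446741732274, 0.5388775285832998, -0.7164033828366941]]
0.1 [-1.92102235e-04  1.74454081e-01  9.84664671e-01 -1.10550580e-03] 0.09291203314416012
```

View pics/top0.png

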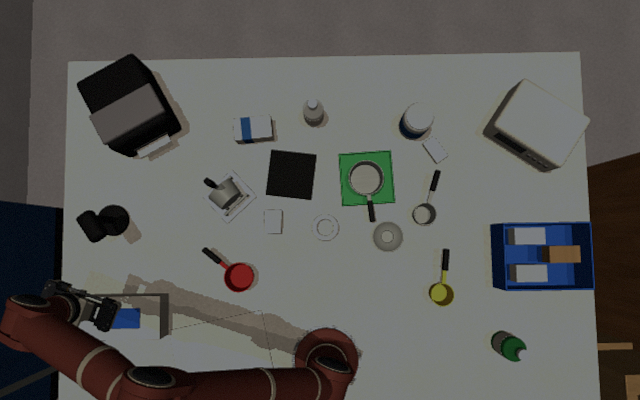

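View pics/side0.png

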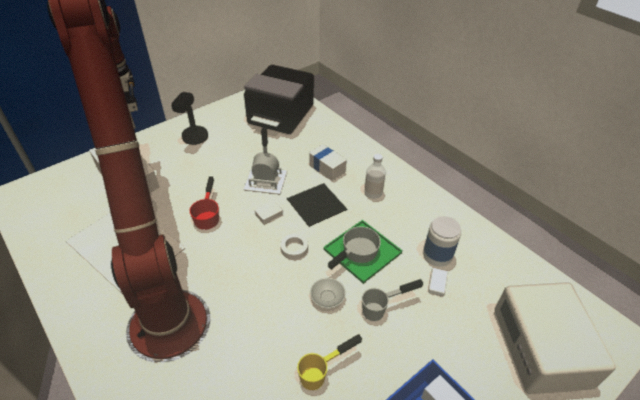

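```bash
python3 - <<'E'
import cv2
a=cv2.imread("pics/top0.png")[110:260,195:455]; cv2.imwrite("pics/topc.png",cv2.resize(cv2.convertScaleAbs(a,alpha=1.5),None,fx=3,fy=3,interpolation=cv2.INTER_CUBIC))
a=cv2.imread("pics/side0.png")[110:330,230:430]; cv2.imwrite("pics/sidec.png",cv2.resize(cv2.convertScaleAbs(a,alpha=1.3),None,fx=2.7,fy=2.7,interpolation=cv2.INTER_CUBIC))
E
```

```text
(no output)
```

View pics/topc.png

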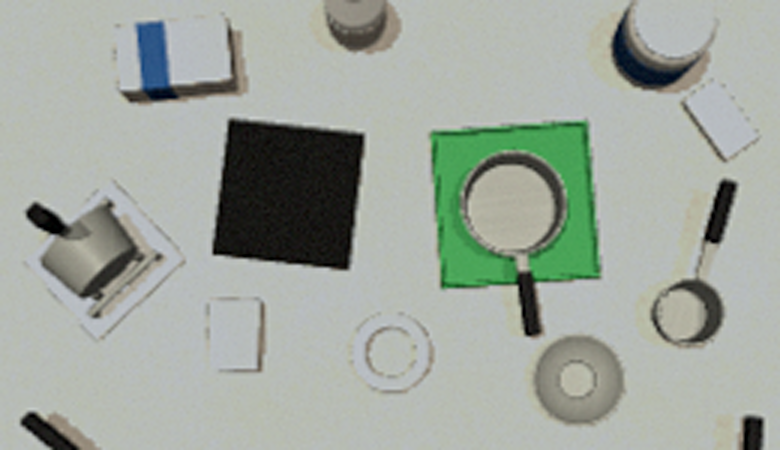

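View pics/sidec.png

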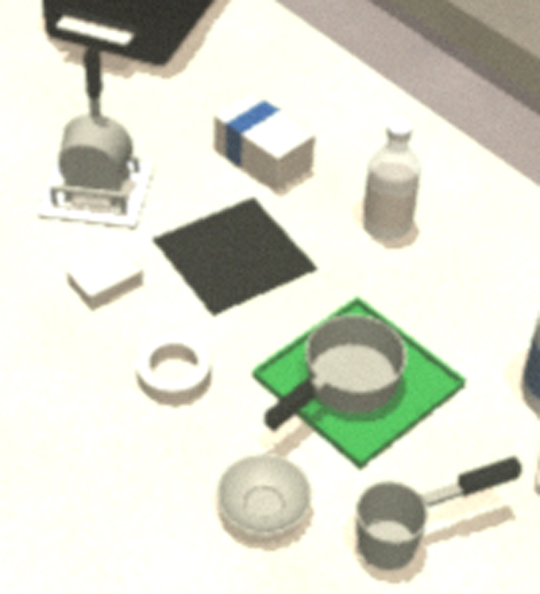

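```bash
cat > h.py <<'E'
import numpy as np,pickle,cv2
from scipy.spatial.transform import Rotation as Ro
from station import bot
def world(s,u,v,z):
    R,t=np.array(s["R"]),np.array(s["t"]); c=-R.T@t
    d=R.T@np.array([(u-s["cx"])/s["fx"],(v-s["cy"])/s["fy"],1]); return c+d*(z-c[2])/d[2]
def pix(s,X):
    p=np.array(s["R"])@np.array(X)+np.array(s["t"]); return np.array([s["cx"]+s["fx"]*p[0]/p[2],s["cy"]+s["fy"]*p[1]/p[2]])
def quat(z,y):  # tool z, tool y directions -> wxyz
    z=np.array(z,float);z/=np.linalg.norm(z);y=np.array(y,float);y-=z*(y@z);y/=np.linalg.norm(y)
    q=Ro.from_matrix(np.c_[np.cross(y,z),y,z]).as_quat(); return np.r_[q[3],q[:3]]
def rot(a): return np.array([np.cos(a),np.sin(a),0])
E
python3 - <<'E'
from h import *
T=pickle.load(open("top.pkl","rb"));S=pickle.load(open("side.pkl","rb"))
tc=lambda u,v,z:world(T,(u+.5)/3-.5+195,(v+.5)/3-.5+110,z)
sc=lambda u,v,z:world(S,(u+.5)/2.7-.5+230,(v+.5)/2.7-.5+110,z)
np.set_printoptions(precision=4,suppress=True)
print("mat",np.mean([tc(*p,.003) for p in[(230,120),(364,133),(349,269),(213,254)]],0), np.mean([sc(*p,.003) for p in[(253,198),(316,267),(215,315),(153,239)]],0))
print("tray",np.mean([tc(*p,.014) for p in[(431,131),(588,121),(601,277),(443,288)]],0),np.mean([sc(*p,.014) for p in[(357,299),(465,380),(360,466),(253,375)]],0))
# big rim points
for n,f,pts,z in[("bigT",tc,[(513,151),(567,204),(513,258),(460,204)],.050),("bigS",sc,[(355,315),(405,357),(305,358),(352,394)],.050),
 ("smT",tc,[(687,277),(723,312),(687,347),(651,312)],.062),("smS",sc,[(391,482),(425,513),(356,517),(392,545)],.062)]:
    P=np.array([f(*p,z) for p in pts]); 
    x=np.linalg.lstsq(np.c_[2*P[:,:2],np.ones(4)],(P[:,:2]**2).sum(1),rcond=None)[0]; print(n,x[:2],np.sqrt(x[2]+x[0]**2+x[1]**2))
print("bigtip T",tc(534,334,.060),"inner",tc(524,271,.064)); print("bigtip S",sc(271,419,.053))
print("smtip T",tc(730,182,.076),"inner",tc(713,242,.076)); print("smtip S",sc(518,466,.065))
F=np.array([tc(*p,.008) for p in[(110,182),(184,262),(100,339),(28,262)]]);print("rack",F,F.mean(0))
F=np.array([sc(*p,.004) for p in[(40,214),(136,225),(154,170)]]);print("rackS",F)
print("midtip T",tc(37,211,.202),"S",sc(92,52,.202))
# saline, wipes etc
print("tape",tc(393,352,.025),"pill/swab",tc(235,335,.02),"dish",tc(579,379,.025),"box",tc(720,120,.02),"carton",tc(175,55,.06),"saline",sc(390,225,0),"wipes",tc(672,28,.13),"red handle tip",tc(30,418,.06))
E
```

```text
mat [0.59   0.1066 0.003 ] [0.5901 0.1028 0.003 ]
tray [ 0.5736 -0.1371  0.014 ] [ 0.5702 -0.1434  0.014 ]
bigT [ 0.5683 -0.1317] 0.05602793859595496
bigS [ 0.5677 -0.1353] 0.056073242734303926
smT [ 0.4527 -0.3063] 0.03643725419828354
smS [ 0.4498 -0.3138] 0.0351274229852104
bigtip T [ 0.4323 -0.1491  0.06  ] inner [ 0.4971 -0.1399  0.064 ]
bigtip S [ 0.4365 -0.1489  0.053 ]
smtip T [ 0.5845 -0.3513  0.076 ] inner [ 0.523 -0.332  0.076]
smtip S [ 0.5871 -0.355   0.065 ]
rack [[0.605  0.2997 0.008 ]
 [0.517  0.2197 0.008 ]
 [0.4355 0.3102 0.008 ]
 [0.5195 0.3881 0.008 ]] [0.5193 0.3044 0.008 ]
rackS [[0.44   0.3092 0.004 ]
 [0.5238 0.2177 0.004 ]
 [0.6031 0.2875 0.004 ]]
midtip T [0.5486 0.3274 0.202 ] S [0.544  0.3204 0.202 ]
tape [ 0.4168 -0.0036  0.025 ] pill/swab [0.4373 0.1638 0.02  ] dish [ 0.3857 -0.1987  0.025 ] box [ 0.6597 -0.3565  0.02  ] carton [0.7303 0.2205 0.06  ] saline [0.7785 0.0224 0.    ] wipes [ 0.7316 -0.2859  0.13  ] red handle tip [0.3531 0.371  0.06  ]
```

```bash
cat >> h.py <<'E'
BIG=np.array([.568,-.1335]);BH=np.radians(186.5);SM=np.array([.4515,-.310]);SH=np.radians(-17.6)
RK=np.array([.520,.3015]);RA=np.radians(42.5);MAT=np.array([.590,.105])
def drain(al,r=.097,up=0):  # tool pose for the mid pan lying in the drainer
    a=rot(RA);z=np.array([0,0,-np.cos(al)])-a*np.sin(al)
    g=np.r_[RK,0]+a*.030+[0,0,.062+r+up]; y=np.cross(a,[0,0,-1.]); return g+.019*z,z,y
def upright(c,h,al,gz,r=.097,up=0): # pan axis xy c, handle heading h, underside+grip height gz
    d=rot(h);z=-d*np.cos(al)-np.array([0,0,np.sin(al)]);y=np.cross([0,0,1.],-d)
    g=np.r_[c,gz+up]+d*r; return g+.019*z,z,y
def sol(p,s=1): return bot.ik(p[0],quat(p[1],s*p[2]))
E
python3 - <<'E'
from h import *
np.set_printoptions(precision=2,suppress=True)
f=lambda q:"-" if q is None else str(np.array(q))
for al in (0,15,30,45,60):
  for s in(1,-1):
    print("drain",al,s,f(sol(drain(np.radians(al)),s)),f(sol(drain(np.radians(al),up=.12),s)))
for al in(0,15,30,45,60):
  for s in(1,-1):
    ok=[]
    for hd in range(90,300,15):
      for dx in(-.04,0,.04):
        for dy in(-.04,0,.04):
          P=[upright(MAT+[dx,dy],np.radians(hd),np.radians(al),.060,up=u) for u in(0,.06)]
          q=[sol(p,s) for p in P]
          if all(k is not None for k in q): ok.append((hd,dx,dy))
    print("mat",al,s,len(ok),ok[:6],sorted({o[0] for o in ok}))
for n,c,h,gz in[("mid+",BIG,BH+.85,.065),("mid-",BIG,BH-.85,.065),("sm+",BIG,BH+1.7,.077),("sm-",BIG,BH-1.7,.077),("sm0",SM,SH,.065)]:
  print(n,[f(sol(upright(c,h,np.pi/2,gz,.105),s)) for s in(1,-1)])
E
```

```text
drain 0 1 [-0.41  0.68 -0.27  1.57  0.21  0.92  1.56] [-0.42  0.56 -0.26  1.42  0.15  1.18  1.61]
drain 0 -1 [-0.85  0.71  0.49  1.59 -0.39  0.94 -1.06] [-0.88  0.6   0.54  1.43 -0.32  1.2  -1.12]
drain 15 1 [-0.45  0.8  -0.27  1.33  0.22  1.3   1.56] [-0.46  0.7  -0.27  1.18  0.19  1.55  1.59]
drain 15 -1 [-0.86  0.84  0.55  1.35 -0.33  1.31 -1.12] [-0.86  0.75  0.58  1.19 -0.29  1.55 -1.15]
drain 30 1 [-0.49  0.95 -0.28  1.08  0.24  1.66  1.56] [-0.5   0.86 -0.28  0.93  0.23  1.9   1.59]
drain 30 -1 [-0.84  0.99  0.58  1.1  -0.3   1.66 -1.14] [-0.83  0.91  0.61  0.95 -0.27  1.89 -1.15]
drain 45 1 [-0.67  1.11  0.18  0.84 -0.01  1.98  1.79] -
drain 45 -1 [-0.73  1.12  0.37  0.84 -0.12  1.98 -1.26] -
drain 60 1 - -
drain 60 -1 - -
mat 0 1 86 [(90, -0.04, -0.04), (90, -0.04, 0), (90, -0.04, 0.04), (90, 0, -0.04), (90, 0, 0), (90, 0, 0.04)] [90, 105, 120, 135, 150, 165, 225, 240, 255, 270, 285]
mat 0 -1 87 [(90, -0.04, -0.04), (90, -0.04, 0), (90, -0.04, 0.04), (90, 0, -0.04), (90, 0, 0), (90, 0, 0.04)] [90, 105, 120, 135, 150, 165, 225, 240, 255, 270, 285]
mat 15 1 84 [(90, -0.04, -0.
[... 1132 characters left out ...]
 240, 255, 270, 285]
mat 60 -1 111 [(90, -0.04, -0.04), (90, -0.04, 0), (90, -0.04, 0.04), (90, 0, -0.04), (90, 0, 0), (90, 0, 0.04)] [90, 105, 120, 135, 150, 165, 180, 195, 210, 225, 240, 255, 270, 285]
mid+ ['[ 0.56  0.71 -0.3   1.87  0.34  0.61  2.58]', '[ 0.11  0.73  0.41  1.89 -0.47  0.62  0.21]']
mid- ['[ 0.04  0.64  0.06  2.04 -0.08  0.46  1.  ]', '[-0.56  0.96  1.13  2.06 -1.13  0.95 -1.09]']
sm+ ['[-0.21  1.07  1.13  1.64 -1.05  1.15 -1.69]', '[ 0.16  0.79  0.32  1.63 -0.32  0.77  0.86]']
sm- ['[-0.17  0.71  0.29  1.83 -0.32  0.65  0.29]', '[ 0.29  0.74 -0.46  1.81  0.47  0.7   2.7 ]']
sm0 ['[ 0.17  0.89  0.64  1.6  -0.66  0.87 -0.8 ]', '[ 0.48  0.8   0.06  1.59 -0.07  0.75  1.84]']
```

```bash
python3 - <<'E'
from h import *
np.set_printoptions(precision=2,suppress=True)
lo=np.array([-3.12,-.3,-1.34,.26,-1.36,.01,-2.84]);hi=np.array([3.12,2.06,1.32,2.42,4.5,1.98,2.84])
for al in(20,30):
 for s in(1,-1):
  L=np.array(sol(drain(np.radians(al),up=.10),s)); print("lift",al,s,L)
  for hd in(90,105,120,135,150):
   for dx,dy in((0,0),(-.03,-.03)):
    q=[sol(upright(MAT+[dx,dy],np.radians(hd),np.radians(al),.060,up=u),s) for u in(0,.1)]
    if q[0] is not None and q[1] is not None:
      q=np.array(q); print(al,s,hd,dx,q[0],"margin %.2f jump %.2f dL %.2f"%(np.minimum(q-lo,hi-q).min(),abs(q[0]-q[1]).max(),abs(q[1]-L).max()))
E
```

```text
lift 20 1 [-0.47  0.77 -0.28  1.13  0.2   1.62  1.58]
20 1 90 0 [-0.98  1.31  0.61  1.21  0.37  1.49 -0.73] margin 0.42 jump 0.14 dL 2.24
20 1 90 -0.03 [-1.01  1.27  0.62  1.37  0.37  1.38 -0.76] margin 0.52 jump 0.14 dL 2.28
20 1 105 0 [-1.11  1.23  0.61  1.51  0.52  1.18 -0.8 ] margin 0.68 jump 0.15 dL 2.29
20 1 105 -0.03 [-1.14  1.21  0.62  1.65  0.53  1.09 -0.85] margin 0.65 jump 0.16 dL 2.34
20 1 120 0 [-1.23  1.19  0.63  1.79  0.75  0.88 -0.97] margin 0.60 jump 0.16 dL 2.42
20 1 120 -0.03 [-1.26  1.18  0.65  1.92  0.78  0.8  -1.05] margin 0.48 jump 0.18 dL 2.48
20 1 135 0 [-1.41  1.26  0.82  2.07  1.05  0.48 -1.24] margin 0.33 jump 0.25 dL 2.69
20 1 135 -0.03 [-1.53  1.41  1.03  2.19  0.8   0.21 -1.04] margin 0.20 jump 0.42 dL 2.84
20 1 150 0 [-1.24  1.16  0.52  2.33  1.9   0.81 -2.  ] margin 0.06 jump 0.39 dL 3.49
lift 20 -1 [-0.85  0.81  0.59  1.14 -0.28  1.62 -1.15]
20 -1 90 0 [-0.66  1.23 -0.11  1.2   0.87  1.77  2.05] margin 0.21 jump 0.33 dL 3.42
20 -1 90 -0.03 [-0.51  1.21 -0.4   1.35  1.02  1.87  1.85] margin 0.07 jump 0.15 dL 3.11
20 -1 105 0 [-0.58  1.17 -0.4   1.49  
[... 1551 characters left out ...]
 -1 90 -0.03 [-0.51  1.11 -0.34  1.42  0.93  1.67  1.89] margin 0.31 jump 0.29 dL 3.26
30 -1 105 0 [-0.57  1.08 -0.37  1.54  1.09  1.58  1.92] margin 0.27 jump 0.13 dL 3.16
30 -1 105 -0.03 [-0.56  1.04 -0.35  1.67  1.08  1.52  1.84] margin 0.33 jump 0.14 dL 3.09
30 -1 120 0 [-0.61  1.01 -0.34  1.81  1.26  1.43  1.83] margin 0.44 jump 0.16 dL 3.12
30 -1 120 -0.03 [-0.62  0.98 -0.32  1.93  1.26  1.37  1.74] margin 0.49 jump 0.17 dL 3.04
30 -1 135 0 [-0.67  0.96 -0.29  2.07  1.49  1.29  1.7 ] margin 0.35 jump 0.20 dL 3.04
30 -1 135 -0.03 [-0.69  0.95 -0.26  2.19  1.51  1.26  1.58] margin 0.23 jump 0.22 dL 2.95
30 -1 150 0 [-0.71  0.95 -0.2   2.32  1.82  1.23  1.49] margin 0.10 jump 0.27 dL 2.91
```

```bash
python3 - <<'E'
from h import *
np.set_printoptions(precision=2,suppress=True)
lo=np.array([-3.12,-.3,-1.34,.26,-1.36,.01,-2.84]);hi=np.array([3.12,2.06,1.32,2.42,4.5,1.98,2.84])
for al in(25,35):
 for s in(1,-1):
  L=np.array(sol(drain(np.radians(al),up=.10),s)); print("lift",al,s,L)
  for hd in(215,225,235,245,255,270):
   for dx,dy in((0,0),(.03,.03)):
    q=[sol(upright(MAT+[dx,dy],np.radians(hd),np.radians(al),.060,up=u),s) for u in(0,.1)]
    if q[0] is not None and q[1] is not None:
      q=np.array(q); print(al,s,hd,dx,q[0],"margin %.2f jump %.2f dL %.2f"%(np.minimum(q-lo,hi-q).min(),abs(q[0]-q[1]).max(),abs(q[1]-L).max()))
E
```

```text
lift 25 1 [-0.48  0.82 -0.28  1.04  0.22  1.74  1.58]
25 1 225 0 [ 1.08  1.42 -1.16  2.39  3.15  0.49 -0.02] margin 0.02 jump 0.55 dL 3.22
25 1 225 0.03 [ 0.98  1.41 -1.15  2.34  3.15  0.53 -0.07] margin 0.06 jump 0.47 dL 3.13
25 1 235 0 [ 1.12  1.4  -1.16  2.22  3.22  0.12 -0.02] margin 0.08 jump 1.42 dL 4.21
25 1 235 0.03 [ 1.03  1.39 -1.16  2.18  3.23  0.16 -0.07] margin 0.13 jump 1.10 dL 3.89
25 1 245 0 [ 1.14  1.45 -1.25  2.05  0.5   0.24  2.77] margin 0.02 jump 4.72 dL 3.53
25 1 245 0.03 [ 0.84  1.15 -0.76  2.01 -1.29  0.47 -1.86] margin 0.03 jump 0.28 dL 3.60
25 1 255 0 [ 0.44  1.01 -0.01  1.89 -1.29  1.18 -1.83] margin 0.01 jump 0.38 dL 3.50
25 1 255 0.03 [ 0.37  1.02 -0.01  1.85 -1.35  1.17 -1.87] margin 0.01 jump 0.19 dL 3.59
25 1 270 0 [ 0.08  1.15  0.56  1.63 -1.32  1.73 -1.83] margin 0.03 jump 0.19 dL 3.49
25 1 270 0.03 [ 0.12  1.12  0.37  1.57 -1.28  1.59 -1.94] margin 0.05 jump 0.19 dL 3.61
lift 25 -1 [-0.84  0.86  0.6   1.06 -0.28  1.73 -1.15]
25 -1 225 0 [ 1.    1.29 -0.97  2.39  3.56  0.54  2.68] margin 0.02 jump 0.20 dL 3.72
25 -1 225 0.03 [ 0.9   1.28 -0.97  2.35 
[... 1897 characters left out ...]

35 -1 235 0 [ 1.05  1.25 -1.14  2.22  2.49  0.15 -2.58] margin 0.03 jump 3.33 dL 1.91
35 -1 235 0.03 [ 0.96  1.26 -1.14  2.18  2.55  0.18 -2.68] margin 0.01 jump 0.82 dL 1.98
35 -1 245 0 [ 1.01  1.19 -1.04  2.06 -0.15  0.18  0.15] margin 0.17 jump 0.96 dL 2.05
35 -1 245 0.03 [ 0.92  1.2  -1.04  2.02 -0.15  0.15  0.11] margin 0.14 jump 0.98 dL 2.01
35 -1 255 0 [ 0.75  1.01 -0.59  1.9  -0.86  0.63  0.89] margin 0.50 jump 0.18 dL 1.86
35 -1 255 0.03 [ 0.67  1.02 -0.58  1.86 -0.9   0.62  0.87] margin 0.46 jump 0.19 dL 1.82
35 -1 270 0 [ 0.53  1.01 -0.32  1.65 -0.76  1.02  0.9 ] margin 0.59 jump 0.16 dL 1.93
35 -1 270 0.03 [ 0.49  1.03 -0.36  1.6  -0.75  0.99  0.82] margin 0.54 jump 0.17 dL 1.91
```

```bash
cat >> h.py <<'E'
AL=np.radians(28)
def go(p,s=1): bot.goto(p[0],quat(p[1],s*p[2]))
def line(p,s=None,**k): return bot.servo_line(p[0],None if s is None else quat(p[1],s*p[2]),**k)
def stat(n): print(n,"t %.2f gap %.4f F %.1f"%(bot.read_time(),bot.read_finger_gap(),bot.read_grasp_force()),np.round(bot.read_eef_pos(),4),np.round(bot.read_wrist_force(),2),np.round(bot.read_moment(),2),flush=True)
def snap(fn,crop=None,f=1):
    out=[]
    for n in("top","side"):
        s=bot.snapshot(n);pickle.dump(s,open(n+".pkl","wb"));a=cv2.cvtColor(s["frame"],cv2.COLOR_RGB2BGR)
        if crop: x,y,w,h=crop[n];a=a[y:y+h,x:x+w]
        out.append(cv2.resize(cv2.convertScaleAbs(a,alpha=1.4),None,fx=f,fy=f,interpolation=cv2.INTER_CUBIC))
    H=max(o.shape[0] for o in out);out=[np.pad(o,((0,H-o.shape[0]),(0,0),(0,0))) for o in out];cv2.imwrite(fn,np.hstack(out))
E
python3 - <<'E'
from h import *
p=drain(AL);pre=(p[0]-.12*p[1],p[1],p[2])
go(pre);stat("pre")
print(line(p,contact_N=8,max_speed=.12));stat("at")
bot.close(50);stat("closed")
snap("pics/g1.png",dict(top=(180,100,120,150),side=(180,60,130,150)),3)
E
```

```text
pre t 1.72 gap 0.0927 F 0.0 [0.5761 0.3552 0.2482] [-0.2   0.57  0.72] [ 0.43 -0.34  0.01]
False
at t 2.87 gap 0.0931 F 0.0 [0.5359 0.3165 0.1429] [-0.89 -0.24  0.51] [ 0.3  -0.26  0.04]
closed t 4.04 gap 0.0158 F 50.0 [0.535  0.3164 0.1422] [-0.43  1.28  0.32] [ 0.66 -0.05 -0.17]
```

View pics/g1.png

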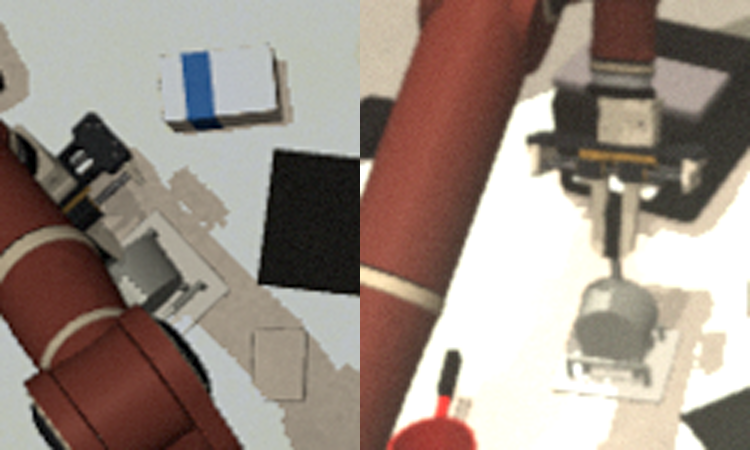

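```bash
python3 - <<'E'
from h import *
H=np.radians(105)
line(drain(AL,up=.15),max_speed=.12);stat("lift")
go(upright(MAT,H,AL,.060,up=.13));stat("over")
line(upright(MAT,H,AL,.060,up=.03),1,max_speed=.15);stat("low")
snap("pics/g2.png",dict(top=(210,100,120,150),side=(230,110,130,150)),3)
E
```

```text
lift t 5.54 gap 0.0158 F 50.0 [0.5353 0.3155 0.2914] [ 0.43  0.61 -1.7 ] [ 0.51 -0.44  0.04]
over t 7.52 gap 0.0156 F 50.0 [0.5694 0.1828 0.1809] [ 0.17  0.12 -0.43] [ 1.24  0.38 -0.02]
low t 8.33 gap 0.0155 F 50.0 [0.5699 0.1824 0.082 ] [ 0.52  0.63 -2.33] [1.17 0.34 0.03]
```

View pics/g2.png

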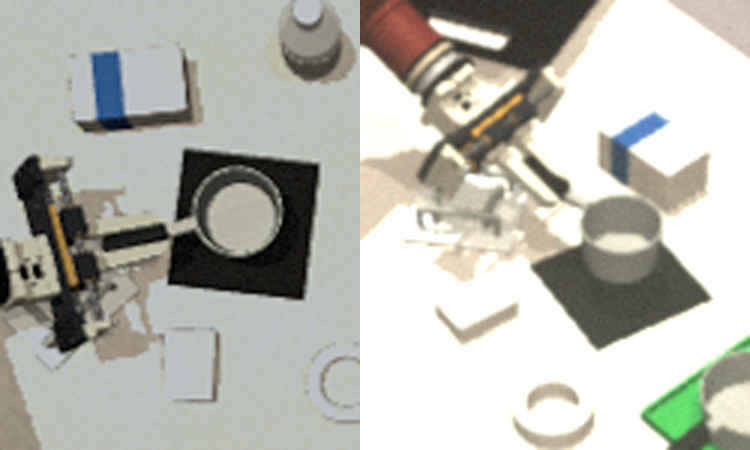

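```bash
python3 - <<'E'
from h import *
H=np.radians(105)
print(line(upright(MAT,H,AL,.060,up=.008),max_speed=.06,contact_N=6),line(upright(MAT,H,AL,.060,up=-.012),max_speed=.02,contact_N=3));stat("down")
bot.wait(.2);bot.ungrasp();bot.wait(.3);stat("open")
p=upright(MAT,H,AL,.060);line((np.array(bot.read_eef_pos())-.14*p[1],))
stat("back")
go((np.array([.45,.38,.30]),np.array([0,0,-1.]),rot(0)));stat("off")
snap("pics/g3.png",dict(top=(240,100,120,150),side=(250,130,130,150)),3)
E
```

```text
False True
down t 9.61 gap 0.0157 F 50.0 [0.5692 0.1824 0.047 ] [0.34 1.41 2.51] [0.11 0.04 0.06]
open t 11.39 gap 0.0932 F 0.0 [0.5685 0.1829 0.0455] [ 0.17 -0.41 -0.79] [0.81 0.27 0.  ]
back t 12.47 gap 0.0929 F 0.0 [0.5365 0.301  0.1112] [-0.13 -0.74  0.13] [0.83 0.28 0.01]
off t 13.37 gap 0.0930 F 0.0 [0.449  0.3794 0.2977] [-0.03 -0.17 -0.52] [-0.06  0.15  0.04]
```

View pics/g3.png

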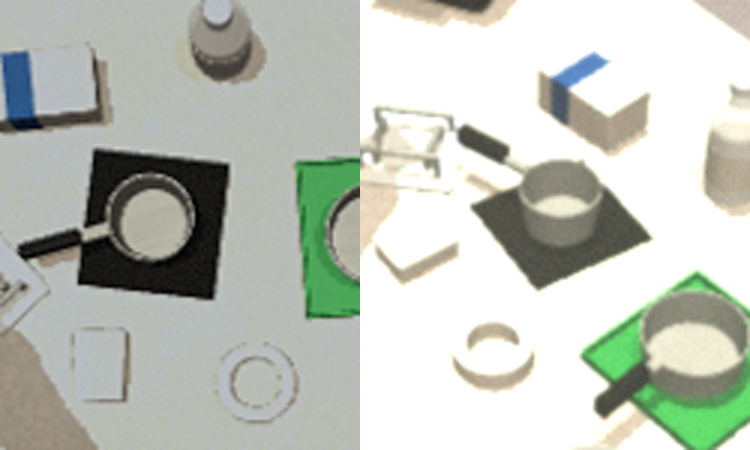

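```bash
python3 - <<'E'
from h import *
T=pickle.load(open("top.pkl","rb"));S=pickle.load(open("side.pkl","rb"))
tc=lambda u,v,z:world(T,(u+.5)/3-.5+240,(v+.5)/3-.5+100,z)
sc=lambda u,v,z:world(S,(u-360+.5)/3-.5+250,(v+.5)/3-.5+130,z)
def circ(P):
    P=np.array(P);x=np.linalg.lstsq(np.c_[2*P[:,:2],np.ones(len(P))],(P[:,:2]**2).sum(1),rcond=None)[0];return x[:2]
a=circ([tc(*p,.057) for p in[(105,217),(196,217),(151,172),(151,263)]]);b=circ([sc(*p,.057) for p in[(518,197),(603,193),(560,160),(562,230)]])
ta=tc(19,250,.071)[:2];tb=sc(461,134,.060)[:2]
print(a,b,ta,tb,[np.degrees(np.arctan2(*(t-c)[::-1])) for t,c in((ta,a),(tb,b))],[np.linalg.norm(t-c) for t,c in((ta,a),(tb,b))])
E
```

```text
[0.58887592 0.10587094] [0.58248873 0.0939201 ] [0.5549869  0.24080148] [0.55335768 0.23564247] [np.float64(104.09872573314883), np.float64(101.61537153287072)] [np.float64(0.13912122372178815), np.float64(0.14468534540629002)]
```

```bash
python3 - <<'E'
from h import *
C=np.array([.588,.103]);H=np.radians(104);D=np.pi/2;r=.095
go(upright(C,H,D,.060,r,up=.14))
print(line(upright(C,H,D,.060,r),max_speed=.12,contact_N=8));stat("at")
bot.close(60);stat("closed")
line(upright(C,H,D,.060,r,up=.11),max_speed=.12);stat("lift")
h2=BH-np.radians(50)
go(upright(BIG,h2,D,.065,r,up=.11));stat("over")
line(upright(BIG,h2,D,.065,r,up=.055),max_speed=.1);bot.wait(.2);stat("low")
snap("pics/g4.png",dict(top=(290,110,120,150),side=(290,180,130,150)),3)
E
```

```text
False
at t 15.76 gap 0.0929 F 0.0 [0.5657 0.1954 0.0418] [-0.46 -0.88  0.03] [-0.06  0.02 -0.  ]
closed t 16.94 gap 0.0154 F 59.9 [0.565  0.1952 0.041 ] [-0.26  0.16 -0.41] [ 0.    0.02 -0.04]
lift t 18.01 gap 0.0156 F 59.9 [0.5643 0.1951 0.1501] [ 0.44 -0.13 -2.12] [ 0.08  0.13 -0.06]
over t 19.07 gap 0.0158 F 59.9 [ 0.4996 -0.0668  0.1557] [-0.84  0.92 -0.74] [0.11 0.17 0.  ]
low t 19.97 gap 0.0156 F 59.9 [ 0.4996 -0.0681  0.1017] [ 0.04 -0.13 -2.02] [0.06 0.12 0.03]
```

View pics/g4.png

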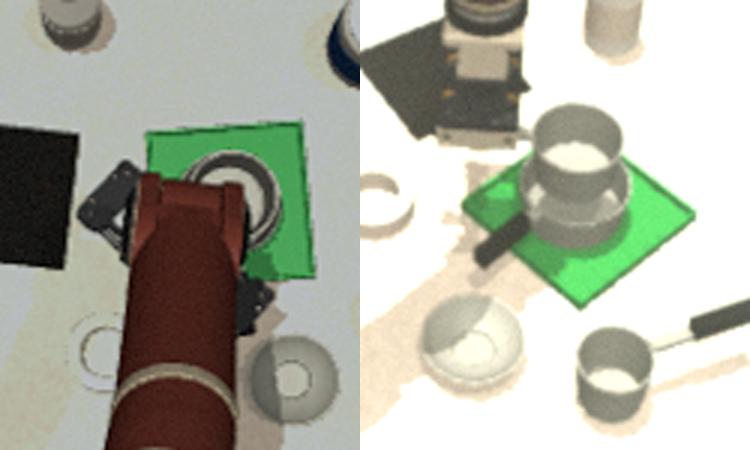

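```bash
python3 - <<'E'
from h import *
D=np.pi/2;r=.095;h2=BH-np.radians(50)
print(line(upright(BIG,h2,D,.065,r,up=.010),max_speed=.06,contact_N=6));stat("mid")
print(line(upright(BIG,h2,D,.065,r,up=-.012),max_speed=.02,contact_N=3));stat("down")
E
```

```text
False
mid t 20.97 gap 0.0156 F 59.9 [ 0.4993 -0.0682  0.0562] [-0.17 -0.43 -1.01] [0.03 0.12 0.03]
True
down t 21.59 gap 0.0157 F 59.9 [ 0.499  -0.068   0.0457] [0.64 0.03 4.05] [-0.01 -0.01 -0.01]
```

```bash
python3 - <<'E'
from h import *
D=np.pi/2;r=.095;h2=BH-np.radians(50)
bot.ungrasp();bot.wait(.3);stat("open")
line(upright(BIG,h2,D,.065,r,up=.16),max_speed=.15)
go(upright(SM,SH,D,.065,r,up=.14));stat("pre small")
snap("pics/g5.png",dict(top=(310,110,130,150),side=(290,190,130,150)),3)
E
```

```text
open t 23.18 gap 0.0930 F 0.0 [ 0.4979 -0.0678  0.0452] [-0.98 -1.14 -0.44] [-0.04  0.07 -0.02]
pre small t 26.00 gap 0.0928 F 0.0 [ 0.5422 -0.3379  0.1855] [ 0.8  -0.43  0.62] [-0.03  0.18 -0.01]
```

View pics/g5.png

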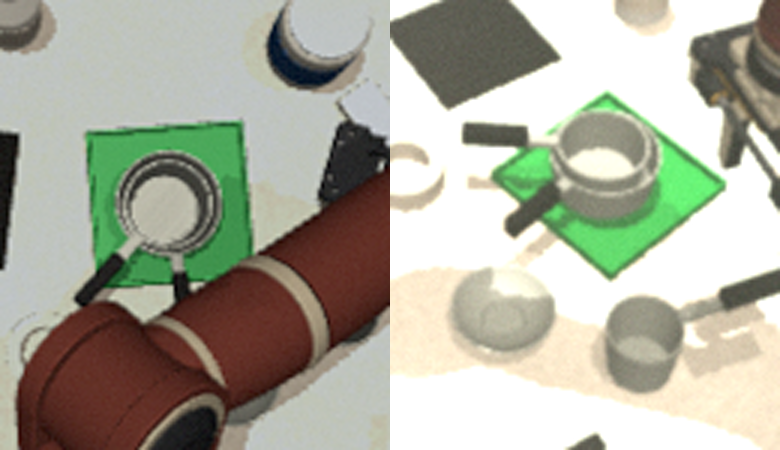

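```bash
python3 - <<'E'
from h import *
T=pickle.load(open("top.pkl","rb"))
tc=lambda u,v,z:world(T,(u+.5)/3-.5+310,(v+.5)/3-.5+110,z)[:2]
c=tc(168,204,.062);t=tc(80,302,.074);print("mid",c,np.degrees(np.arctan2(*(t-c)[::-1]))%360,np.linalg.norm(t-c))
D=np.pi/2;r=.095
print(line(upright(SM,SH,D,.065,r),max_speed=.12,contact_N=8));stat("at")
bot.close(60);stat("closed")
line(upright(SM,SH,D,.065,r,up=.14),max_speed=.12);stat("lift")
h3=BH-np.radians(100)
go(upright(BIG,h3,D,.077,r,up=.14));stat("over")
line(upright(BIG,h3,D,.077,r,up=.065),max_speed=.1);bot.wait(.2);stat("low")
snap("pics/g6.png",dict(top=(310,110,130,150),side=(290,170,130,150)),3)
E
```

```text
mid [ 0.56709112 -0.13018057] 137.4128763574352 0.13731006085709058
False
at t 27.42 gap 0.0930 F 0.0 [ 0.5425 -0.3393  0.0469] [0.18 0.02 0.06] [0.02 0.14 0.05]
closed t 28.60 gap 0.0155 F 60.0 [ 0.5421 -0.3387  0.046 ] [ 0.28 -0.29 -0.49] [ 0.    0.11 -0.01]
lift t 29.92 gap 0.0161 F 60.0 [ 0.5417 -0.3382  0.185 ] [-0.68 -0.01 -1.29] [-0.04  0.07  0.03]
over t 31.07 gap 0.0155 F 60.0 [ 0.5735 -0.0406  0.1978] [ 0.07 -0.84 -1.66] [ 0.09  0.06 -0.03]
low t 32.17 gap 0.0160 F 60.0 [ 0.5743 -0.0387  0.1237] [ 0.35 -0.47 -0.71] [ 0.05  0.1  -0.02]
```

View pics/g6.png

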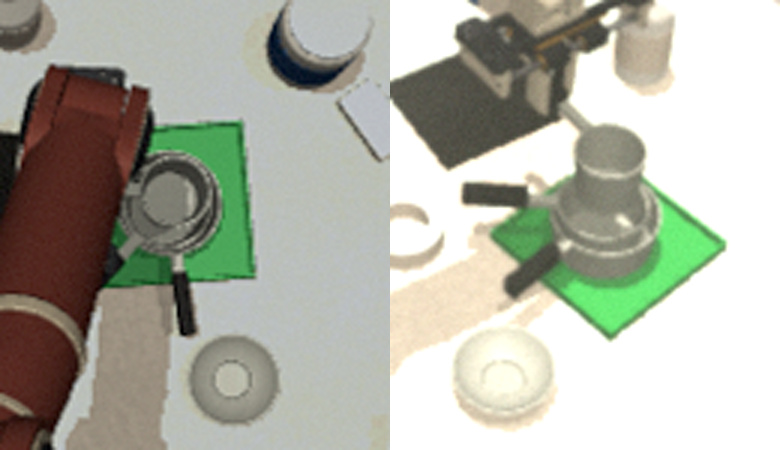

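```bash
python3 - <<'E'
from h import *
T=pickle.load(open("top.pkl","rb"))
print(world(T,(173+.5)/3-.5+310,(194+.5)/3-.5+110,.139))
D=np.pi/2;r=.095;h3=BH-np.radians(100)
print(line(upright(BIG,h3,D,.077,r,up=.010),max_speed=.06,contact_N=5));stat("mid")
print(line(upright(BIG,h3,D,.077,r,up=-.012),max_speed=.02,contact_N=3));stat("down")
E
```

```text
[ 0.56652173 -0.12875788  0.139     ]
False
mid t 33.34 gap 0.0158 F 60.0 [ 0.5742 -0.0388  0.0683] [ 0.44  1.27 -1.72] [ 0.06  0.09 -0.02]
True
down t 33.97 gap 0.0156 F 60.0 [ 0.5738 -0.0384  0.0576] [0.48 0.6  3.96] [-0.22  0.06  0.01]
```

Seated at the nominal height (0.058). Release and retreat.

```bash
python3 - <<'E'
from h import *
D=np.pi/2;r=.095;h3=BH-np.radians(100)
bot.ungrasp();bot.wait(.3);stat("open")
line(upright(BIG,h3,D,.077,r,up=.16),max_speed=.12)
go((np.array([.40,.35,.30]),np.array([0,0,-1.]),rot(0)));bot.wait(.3);stat("off")
snap("pics/g7.png",dict(top=(310,110,130,150),side=(290,170,130,150)),3)
E
```

```text
open t 35.55 gap 0.0933 F 0.0 [ 0.5729 -0.0382  0.0571] [ 0.1  -0.08  0.29] [-0.05  0.14  0.01]
off t 38.93 gap 0.0931 F 0.0 [0.4004 0.3494 0.2999] [ 0.57 -0.76  0.15] [-0.12  0.05 -0.05]
```

View pics/g7.png

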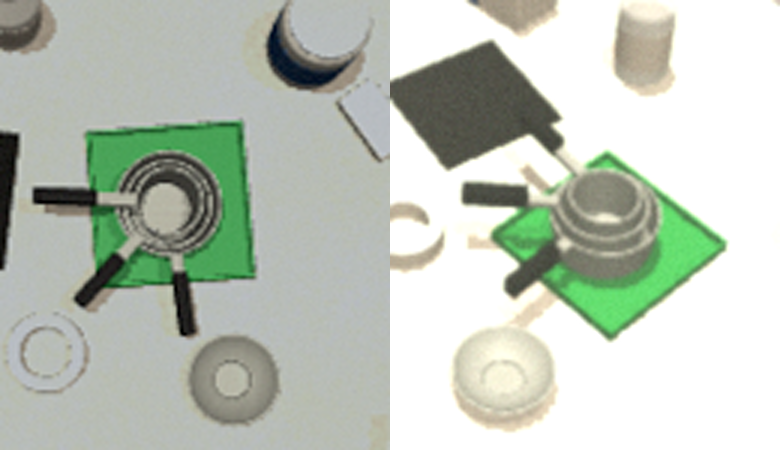

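The picture shows the three rims nested and level at about (167,203). The handle tips, at (187,333), (80,302) and (35,195), fan evenly about 50° apart.

```bash
python3 -c "
from station import bot
print(bot.sign_off())"
```

```text
the job is handed in; nothing more can be done
None
```

I handed the job in at about 39 s: the three pans are nested in the tray with handles fanned about 50° apart, the same way round, and the last picture shows them sitting fully down; the judge's result was not shown.

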